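# Step the decorating turntable to its next index hole

### The arm

A 6-joint arm with a two-finger parallel gripper is mounted at the origin on the work surface. World frame = base frame: x ahead of the robot, y to its left, z up, the work surface at z = 0. Lengths are in m, angles in rad, forces in N, time in s.
With the tool pointing down it reaches from about 0.275 to 0.875 m from the base axis. Payload 12.5 kg.
Tool frame: the origin (TCP) lies between the finger pads; the fingertips stand tip_reach ahead of it and the grasp point (between the pads) lies 6 mm ahead of it (tip_reach is the distance from the TCP to the fingertips, in m); z points along the fingers, y is the line along which they close (so a half turn about z gives the same grasp; the last joint's range is limited). The gripper opens to 85 mm and grips with 20 to 120 N. Pads are 22 mm wide; open, the fingers measure 114 mm over their backs; the gripper's body (76 mm by 85 mm) begins 54 mm behind the grasp point. The pads swing forward as they close: fully open they stand 13 mm farther back than shut.
Start: joints at [-1.32, 0.351, 1.652, -0, 1.139, -0.085], TCP at [0.181, -0.519, 0.256] pointing down, gripper open.
Joint ranges: [-2.75, 2.75], [-0.79, 2.1], [0.01, 2.65], [-1.57, 4.71], [0.07, 3.14], [-2.87, 2.87]. Speed limits (rad/s): [2.22, 2.22, 2.79, 3.14, 3.14, 3.14].

### API

Orientations are given as a rotation vector (axis times angle).
In Python, from cell import get_state, camera, finish_job, boxes_of, mark_of, tip_reach gives the robot as it stands.
- The arm moves only by the tool jog_arm, never from a script. Its argument "motion" is a list of rows, each a list of 3 entries, a list of its own where there are three numbers: the closure, from 0 (fully open) to 1 (shut), then the shift along the tool's x, y, z in mm, then the turn about the tool's z in degrees. A call has 1 to 12 rows; each row shifts and turns the commanded pose from where the row before left it, along the tool's axes as they then stand; what a row does not reach is not made up. A row lasts 1/10 s, in which the tool goes at most 50 mm and 8.59 degrees, less where a joint would pass 70% of its speed; a pose out of reach is approached as far as the arm can. A call with a gripper value outside its range is refused whole. The fingers move at their own pace and stop on an object; the grip force is fixed at half the most. Time passes only in rows, so rows that do not move let the fingers close. It gives the time, the measured TCP pose, the force, the opening and the grip force at its end, in the units of the state.
- get_state(): the state, without advancing time (a new reading comes with each control period).
- camera(name): name is "scene" or "top" or "wrist"; returns a dict with "color" (420x560x3 uint8, red, green, blue), "fx", "fy", "cx", "cy" (pixels), "R" (3x3) and "t" (3): a world point X has camera coordinates R X + t; the wrist camera has in their place "mount" (4x4, takes a point from camera to tool coordinates, whose origin is the TCP and whose axes are the flange's). Camera axes: x right, y down, z forward; pixel columns grow to the right and rows downward; lengths in m; the calibration is good to about 2 mm. A picture is of the moment at which its call begins: read the wrist's pose just before it. There is no depth.
- finish_job(): hands the job in; it is judged then, once.
Trained networks look in the newest picture that a camera, given by its name, has taken for a name from the list of things; names that differ only in an ending like _2 or _b are one class to them, and where a whole thing is asked for, a point or a joint stands for the part that bears it (a point fixed in the world has none). Each returns a list of dicts, best first, with "confidence" (0 to 1); they miss things now and then, are a little off and sometimes report something else, mostly with a low value. They report only what shows in the picture. A call takes as long as a camera call.
- boxes_of(target, camera): "box" ([left, top, right, bottom] in pixels, round what is visible of it).
- mark_of(target, camera): "point" ([column, row] in pixels: a listed point, or the origin of a listed thing).
The state is a dict: "time_s": time; "q": joint angles; "joint_velocities": joint speeds; "joint_torque": joint torques, N m; "tcp_pos": TCP position; "eef_rot": TCP orientation; "ft_force": force on the tool from outside, world axes, zero at the start; "wrist_torque": the same for the moment, N m; "grip_width": opening from 0.0 (shut) to 1.0 (fully open); "finger_force": force on a finger pad.
Only numpy, scipy, OpenCV 4.12 (cv2) and the standard library are available. Lean on these libraries where they do the work, as an engineer would, in place of code of your own. Each camera call takes 0.05 s, during which the arm holds its last target. There are 200 camera calls.

### The job

Step the jar round to its next painting position: pull the red-knobbed sprung index pin up out of its hole, turn the turntable counter-clockwise (seen from above), and let the pin spring fully home into the first hole it comes to, the one in the brass shoe. Turn it steadily, without jerks, so that the jar stays standing in the middle of the wheel, and leave the mugs and glaze jar where they stand.

Things in the scene. Friction and masses are not known exactly. Their poses are not given: they have to be found in the camera images.
- turntable (a joint): Angle of the turntable, rad: 0 at the start (pin in the start hole), growing counter-clockwise seen from above; stops at -1.4 and 2.35. An aluminium disc of 180 mm diameter, its top 56 mm above the table. It stays where it is left; turning it takes about 2 N at the pin, some 1.5 N more while the pin rides on the ring. A pin in a hole locks it, with about 0.017 rad play each way.
- index_pin (a joint): Lift of the sprung index pin, m: 0 fully home in a hole, at most 0.016. The spring pushes it down with 7.5 N at 0 and 11.5 N at full lift. Round-ended, 8 mm thick, it reaches 9 mm into the ring: lift it more than 9.5 mm to leave its hole. Let go between holes it rides on the ring, lift 8 to 9 mm, and drops when pushed over a hole. Holes are 12 mm wide.
- pin_knob (a point): Centre of the top face of the pin's red knob: an upright cylinder of 26 mm diameter and 24 mm height, its top 100 mm above the table with the pin home; it moves with the pin and the turntable. Under it: 6 mm of bare 8 mm stem (more when lifted), then a steel barrel of 18 mm diameter standing 14 mm tall on the arm.
- wheel_axis (a point): Point on the turning axis at the height of the turntable's top face (56 mm); z up, x points along the index arm towards the pin.
- index_base: Fixed wooden board 330 x 330 x 18 mm with the fixed grey index ring (104 to 136 mm from the axis, top 34 mm above the table) and, clamped on the ring, a brass shoe. Origin: centre of the underside, below the axis; the arm starts towards the corner (+x, -y). The grey ring's other holes, 2.13 rad counter-clockwise and 1.13 rad clockwise of the start, are not wanted.
- jar: Loose terracotta jar with blue dots, 90 mm across at its widest, 75 mm tall, 0.3 to 0.65 kg, standing on the middle of the turntable; origin at the centre of its underside.
- mug_a: Loose terracotta mug, 80 mm across, 90 mm tall; origin at the centre of its underside.
- mug_b: Another such mug.
- glaze_jar: Loose amber glass jar, 70 mm across, 85 mm tall; origin at the centre of its underside.
- bar_end (a point): Middle of the top face of the index arm at its outer end, 138 mm from the axis, 56 mm above the table. The arm is a dark steel bar, 22 mm wide and 10 mm thick, fixed to the turntable; it carries the upright pin 120 mm from the axis and passes 11 mm above the ring.
- start_hole (a point): Mouth of the start hole in the grey ring, 120 mm from the axis, 34 mm above the table; it stays where it is. The wanted next hole, in the middle of the brass shoe, is not measured and differs from job to job: it lies between 0.78 and 1.31 rad counter-clockwise of this one, on the same circle.

How it is judged:
On the way, in this order (a step that is already met when the one before it is completed fails the run):
1. the pin is pulled clear of its start hole (value of joint index_pin above 0.008 m and value of joint turntable below 0.3 rad), for 0.1 s.
2. the turntable is turned counter-clockwise with the pin out (value of joint index_pin above 0.006 m and value of joint turntable above 0.4 rad), for 0.1 s.
At the end, for the whole second after the job is handed in: The pin is home (lift under 2.5 mm) in the brass shoe's hole, the turntable 0.7 to 1.4 rad counter-clockwise of its start and at rest; the jar stands upright within 25 mm of the turning axis; both mugs and the glaze jar are within 25 mm of where they stood (value of joint index_pin below 0.0025 m and value of joint turntable between 0.7 and 1.4 rad and velocity of joint turntable between -0.05 and 0.05 rad/s and horizontal distance between jar and wheel_axis below 0.025 m and angle between jar's own z axis and vertical below 0.1 rad and linear speed of jar below 0.02 m/s and distance of each of mug_a, mug_b, glaze_jar from where it was at the start of the episode below 0.025 m); the robot touches nothing.
It fails at once if the jar is knocked off the middle of the wheel or tipped (horizontal distance between jar and wheel_axis above 0.03 m or angle between jar's own z axis and vertical above 0.25 rad).
It fails at once if the turntable is spun or jerked (faster than 3 rad/s) (velocity of joint turntable above 3 rad/s or velocity of joint turntable below -3 rad/s).
It fails at once if a mug or the glaze jar is knocked over (angle between any of mug_a, mug_b, glaze_jar's own z axis and vertical above 0.4 rad).
It also fails if it takes over 48 s, if anything falls off the work surface, if the arm or the gripper's body presses on something with over 40 N, if the wrist force passes 120 N, or if a joint passes its speed limit or range.

## Working session

There is one attempt and no reset: what is moved stays moved. The work goes in short steps, Python scripts to look and compute and a tool call to move; the robot and the scene stay as the last step left them, time stands still between calls to the robot, and variables do not carry over. Pictures are saved under pics/ and viewed, at most 10 in all, crops included, and the job is handed in when it is done.

Besides the shell and the picture viewer there is one more tool, called as name(argument=value, ...), one argument or row to a line, values as JSON. jog_arm: Moves the arm, as the interface text tells. Its arguments: {"type":"object","properties":{"motion":{"type":"array"}},"required":["motion"]}

```bash
mkdir -p pics; cat > h.py <<'E'
import numpy as np, cv2
from cell import *
def ray(c,p):
    d=np.array([(p[0]-c["cx"])/c["fx"],(p[1]-c["cy"])/c["fy"],1.]); R=np.array(c["R"]);t=np.array(c["t"])
    return -R.T@t, R.T@d
def onz(c,p,z):
    o,d=ray(c,p); return o+d*(z-o[2])/d[2]
def proj(c,X):
    q=np.array(c["R"])@np.array(X)+np.array(c["t"]); return np.array([c["fx"]*q[0]/q[2]+c["cx"],c["fy"]*q[1]/q[2]+c["cy"]])
def wristcam(c,s):
    from scipy.spatial.transform import Rotation as Ro
    T=np.eye(4);T[:3,:3]=Ro.from_rotvec(s["eef_rot"]).as_matrix();T[:3,3]=s["tcp_pos"]
    W=np.linalg.inv(T@np.array(c["mount"])); c["R"]=W[:3,:3];c["t"]=W[:3,3]; return c
E
python3 - <<'E'
from h import *
np.set_printoptions(precision=4,suppress=True)
s=get_state(); print(s, tip_reach if not callable(tip_reach) else tip_reach())
H=dict(pin_knob=.1,wheel_axis=.056,index_base=0,jar=.056,mug_a=0,glaze_jar=0,bar_end=.056,start_hole=.034)
ims=[]
for n in ("scene","top"):
    c=camera(n); cv2.imwrite(f"pics/{n}0.png",c["color"][:,:,::-1])
    print(n,-np.array(c["R"]).T@np.array(c["t"]))
    for k,z in H.items():
        for m in mark_of(k,n)[:3]: print(k,np.round(m["point"]),round(m["confidence"],2),onz(c,m["point"],z))
E
```

```text
{'time_s': 0.0, 'q': array([-1.3196,  0.3512,  1.6525,  0.    ,  1.1391, -0.0846]), 'joint_velocities': array([-0.0006, -0.0004, -0.0007, -0.0006,  0.0019, -0.0009]), 'joint_torque': array([ -0.0003, -50.609 , -29.1403,  -0.0001,   0.0044,  -0.    ]), 'tcp_pos': array([ 0.1812, -0.519 ,  0.2557]), 'eef_rot': array([-3.0962, -0.5248,  0.0001]), 'ft_force': array([-0.9262, -0.591 ,  0.0745]), 'wrist_torque': array([-0.038 ,  0.0113, -0.0247]), 'finger_force': 0.0, 'grip_width': 1.002268900877235} 0.025
scene [1.2098 0.2959 1.2858]
pin_knob [250. 220.] 0.46 [ 0.595  -0.0289  0.1   ]
wheel_axis [284. 202.] 0.68 [0.4786 0.0221 0.056 ]
index_base [280. 209.] 0.95 [0.4722 0.0079 0.    ]
jar [284. 202.] 0.69 [0.4787 0.0236 0.056 ]
mug_a [167. 141.] 0.9 [ 0.3794 -0.4266  0.    ]
mug_a [422. 252.] 0.85 [0.4453 0.434  0.    ]
mug_a [402. 308.] 0.4 [0.6283 0.428  0.    ]
glaze_jar [403. 309.] 0.88 [0.6319 0.4323 0.    ]
glaze_jar [252. 228.] 0.73 [ 0.5638 -0.0395  0.    ]
bar_end [245. 228.] 0.7 [ 0.6014 -0.0444  0.056 ]
start_hole [252. 226.] 0.63 [ 0.5772 -0.0326  0.034 ]
top [0.3598 0.0015 1.394 ]
pin_knob [286. 187.] 0.43 [ 0.579  -0.0366  0.1   ]
wheel_axis [265. 232.] 0.97 [0.4719 0.0159 0.056 ]
index_base [269. 235.] 0.55 [0.4687 0.0055 0.    ]
jar [285. 191.] 0.57 [ 0.5775 -0.0351  0.056 ]
jar [288. 182.] 0.41 [ 0.5986 -0.0428  0.056 ]
mug_a [105. 246.] 0.96 [0.4405 0.4337 0.    ]
mug_a [436. 267.] 0.94 [ 0.3865 -0.4301  0.    ]
glaze_jar [110. 172.] 0.89 [0.6359 0.4272 0.    ]
bar_end [288. 184.] 0.7 [ 0.5958 -0.043   0.056 ]
bar_end [265. 231.] 0.67 [0.4752 0.0149 0.056 ]
bar_end [265. 229.] 0.27 [0.4797 0.0154 0.056 ]
start_hole [286. 188.] 0.63 [ 0.5886 -0.0375  0.034 ]
```

```bash
python3 - <<'E'
import cv2
a=cv2.imread("pics/scene0.png")[110:330,150:440];b=cv2.imread("pics/top0.png")[130:300,170:380]
cv2.imwrite("pics/s1.png",cv2.resize(a,None,fx=2.7,fy=2.7,interpolation=2));cv2.imwrite("pics/t1.png",cv2.resize(b,None,fx=3.5,fy=3.5,interpolation=2))
E
```

```text
(no output)
```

View pics/s1.png

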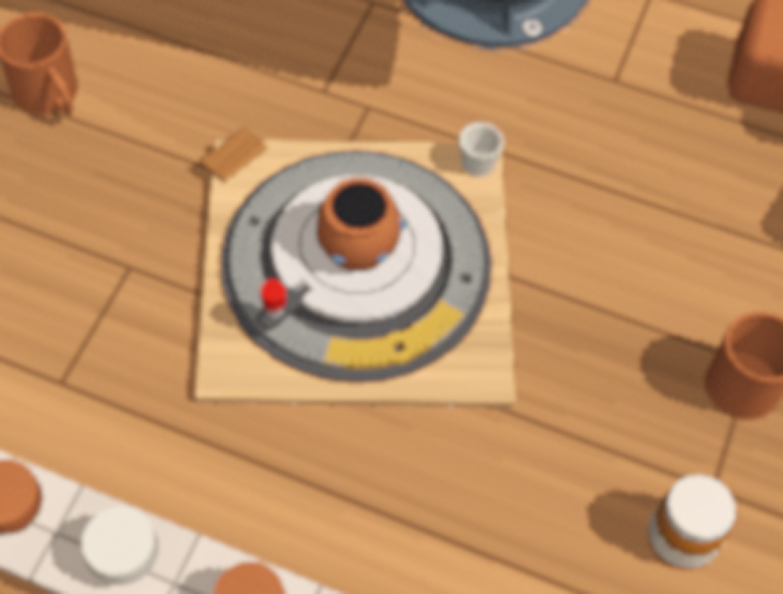

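View pics/t1.png

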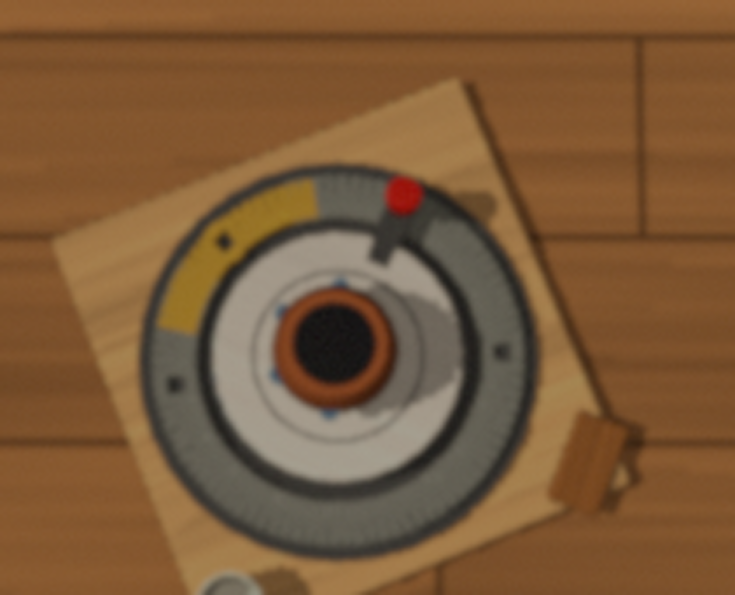

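The scene view shows the red knob at crop (273,293) and the brass shoe's hole at (398,346). In the top view the knob is at crop (403,195), the shoe hole at (224,241) and the grey holes at (176,384) and (501,352).

```bash
cat > m.py <<'E'
from h import *
from scipy.optimize import least_squares
np.set_printoptions(precision=4,suppress=True)
c=camera("top"); s=camera("scene")
def cen(c,mask_box,dark=None):
    return
def T(u,v): return (170+u/3.5-.35,130+v/3.5-.35)
def S(u,v): return (150+u/2.7-.3,110+v/2.7-.3)
def red(c):
    im=c["color"].astype(int); m=(im[...,0]>140)&(im[...,1]<50)&(im[...,2]<50)
    m=m.astype(np.uint8); n,l,st,ce=cv2.connectedComponentsWithStats(m); i=1+st[1:,4].argmax(); return ce[i],st[i]
print("red",red(c),red(s))
A=onz(c,T(224,241),.034),onz(c,T(176,384),.034),onz(c,T(501,352),.034)
B=onz(s,S(398,346),.034),onz(s,S(466,278),.034),onz(s,S(254,220),.034)
for P in(A,B):
    P=np.array(P)[:,:2]
    r=least_squares(lambda x:np.r_[[np.hypot(*(p-x[:2]))-.12 for p in P],
      P[1]-x[:2]-.12*np.array([np.cos(x[2]+2.13),np.sin(x[2]+2.13)]),P[2]-x[:2]-.12*np.array([np.cos(x[2]-1.13),np.sin(x[2]-1.13)])],[.475,.018,-.45])
    d=P[0]-r.x[:2]; print("axis",r.x,r.cost**.5,"shoe",np.arctan2(d[1],d[0])-r.x[2],"knob",r.x[:2]+.12*np.array([np.cos(r.x[2]),np.sin(r.x[2])]))
for k in(c,s): print(onz(k,red(k)[0],.094))
E
python3 m.py
```

```text
red (array([284.6271, 185.    ]), array([281, 181,   9,   9,  59], dtype=int32)) (array([250.8571, 218.9643]), array([248, 214,   7,  10,  56], dtype=int32))
axis [ 0.4739  0.013  -0.3999] 0.0008697887741854002 shoe 1.1714933600279096 knob [ 0.5844 -0.0337]
axis [ 0.4737  0.0147 -0.4059] 0.0006998833940013009 shoe 1.1661379295968037 knob [ 0.5839 -0.0327]
[ 0.5853 -0.0329  0.094 ]
[ 0.5876 -0.0305  0.094 ]
```

jog_arm(
  motion=[
    [0,[20,-12,0],0],
    [0,[40,-24,0],0],
    [0,[45,-27,0],0],
    [0,[45,-27,0],0],
    [0,[45,-27,0],0],
    [0,[45,-27,0],0],
    [0,[45,-27,0],0],
    [0,[45,-27,0],0],
    [0,[45,-27,0],0],
    [0,[45,-27,0],0],
    [0,[45,-27,0],0],
    [0,[40,-24,0],0],
  ],
)

```text
time_s: 2.2
tcp_pos: [0.5451, -0.0818, 0.2564]
eef_rot: [3.097, 0.526, 0.001]
ft_force: [0.6, -1.3, 0.1]
grip_width: 0.999
finger_force: 0.0
```

jog_arm(
  motion=[
    [0,[25,-15,0],0],
    [0,[10,-6,0],0],
    [0,[0,0,0],8],
    [0,[0,0,15],8],
    [0,[0,0,20],8],
    [0,[0,0,20],8],
    [0,[0,0,15],8],
    [0,[0,0,10],2.3],
    [0,[0,0,0],0],
    [0,[0,0,0],0],
    [0,[0,0,0],0],
  ],
)

```text
time_s: 3.3
tcp_pos: [0.5703, -0.0529, 0.1771]
eef_rot: [-3.078, 0.627, -0.002]
ft_force: [0.7, -0.4, -0.3]
grip_width: 1.005
finger_force: 0.0
```

```bash
cat > w.py <<'E'
from h import *
import sys
np.set_printoptions(precision=4,suppress=True)
s=get_state(); c=wristcam(camera("wrist"),s)
print(s["time_s"],s["tcp_pos"],s["eef_rot"],s["ft_force"],s["grip_width"],s["q"])
a=2*np.arctan2(s["eef_rot"][1],s["eef_rot"][0]); 
cv2.imwrite("pics/w%s.png"%sys.argv[1],c["color"][:,:,::-1])
for m in mark_of("pin_knob","wrist")[:2]:
    X=onz(c,m["point"],.1); print(m,X)
    Ro=cv2.Rodrigues(np.array(s["eef_rot"]))[0]; print("tool delta mm",Ro.T@(X-s["tcp_pos"])*1e3, "toolx deg",np.degrees(np.arctan2(Ro[1,0],Ro[0,0])))
E
python3 w.py 1
```

```text
3.3 [ 0.5703 -0.0529  0.1771] [-3.0785  0.6266 -0.0018] [ 0.7299 -0.4209 -0.2732] 1.0054636957653715 [-0.1737  0.4827  1.6663 -0.      0.9915  1.7987]
{'point': [247.8, 220.7], 'confidence': 0.79} [ 0.587  -0.0333  0.1   ]
tool delta mm [  7.6463 -24.5147  77.1022] toolx deg -23.009463467405435
```

View pics/w1.png

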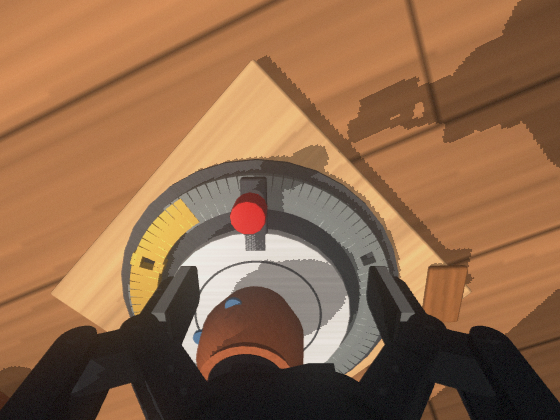

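The wrist view shows the red knob at about (248,215) with the arm pointing away from the jar, and the shoe hole at (147,263). The tool is aligned with the arm, so I centre over the knob, descend and close.

jog_arm(
  motion=[
    [0,[3,-12,0],0],
    [0,[3,-12.4,0],0],
    [0,[0,0,10],0],
    [0,[0,0,18],0],
    [0,[0,0,18],0],
    [0,[0,0,16],0],
    [0,[0,0,12],0],
    [0,[0,0,5],0],
    [0,[0,0,0],0],
    [0,[0,0,0],0],
    [0,[0,0,0],0],
  ],
)

```text
time_s: 4.5
tcp_pos: [0.5855, -0.0325, 0.098]
eef_rot: [-3.078, 0.628, -0.002]
ft_force: [0.2, -0.4, 0.2]
grip_width: 1.0
finger_force: 0.0
```

jog_arm(
  motion=[
    [0.3,[0,0,0],0],
    [0.5,[0,0,0],0],
    [0.6,[0,0,0],0],
    [0.65,[0,0,0],0],
    [0.7,[0,0,0],0],
    [0.75,[0,0,0],0],
    [0.8,[0,0,0],0],
    [0.8,[0,0,0],0],
    [0.8,[0,0,0],0],
    [0.8,[0,0,0],0],
  ],
)

```text
time_s: 5.5
tcp_pos: [0.5852, -0.0325, 0.0975]
eef_rot: [-3.078, 0.628, -0.0]
ft_force: [-1.8, 0.9, 4.9]
grip_width: 0.286
finger_force: 58.6
```

```bash
python3 w.py 2
```

```text
5.5 [ 0.5852 -0.0325  0.0975] [-3.0782  0.628  -0.0004] [-1.7933  0.8547  4.9496] 0.28558413623839773 [-0.1349  0.6161  1.6737  0.      0.8515  1.8384]
{'point': [283.1, 296.2], 'confidence': 0.95} [ 0.5875 -0.0336  0.1   ]
tool delta mm [ 2.5082  0.1346 -2.4716] toolx deg -23.062168337762486
```

View pics/w2.png

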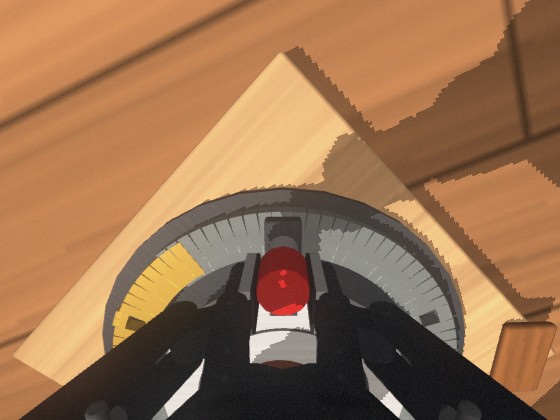

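The wrist view shows the knob at (283,285), held squarely between both pads. Next is the lift.

jog_arm(
  motion=[
    [0.8,[0,0,-3],0],
    [0.8,[0,0,-4],0],
    [0.8,[0,0,-4],0],
    [0.8,[0,0,-2],0],
    [0.8,[0,0,0],0],
    [0.8,[0,0,0],0],
    [0.8,[0,0,0],0],
  ],
)

```text
time_s: 6.3
tcp_pos: [0.585, -0.0324, 0.1101]
eef_rot: [-3.078, 0.628, 0.0]
ft_force: [4.0, 0.1, -11.8]
grip_width: 0.283
finger_force: 59.4
```

```bash
python3 w.py 3; python3 - <<'E'
from h import *
c=camera("scene");im=c["color"][190:250,210:290,::-1];cv2.imwrite("pics/s3.png",cv2.resize(im,None,fx=8,fy=8,interpolation=2))
# chord plan: rotate tool by a per row about wheel axis; d = measured axis-to-TCP vector
s=get_state();p=s["tcp_pos"][:2]-np.array([.4738,.0139]);print(np.hypot(*p),np.arctan2(p[1],p[0]),np.degrees(np.arctan2(p[1],p[0])))
r=np.hypot(*p)
for a in(2,3,4): t=np.radians(a);print(a,r*(np.cos(t)-1)*1e3,r*np.sin(t)*1e3)
E
```

```text
6.3 [ 0.585  -0.0324  0.1101] [-3.0782  0.628   0.0004] [  4.0397   0.1347 -11.8345] 0.2831147014221155 [-0.1348  0.5972  1.6688  0.      0.8758  1.8385]
0.12051677210700046 -0.39456128871358187 -22.606696602531002
2 -0.07341556131337819 4.205974690744323
3 -0.1651640476635898 6.30736051153281
4 -0.29357279970087413 8.40682504920871
```

jog_arm(
  motion=[
    [0.8,[0,-2.1,0],-1],
    [0.8,[-0.1,-4.2,0],-2],
    [0.8,[-0.2,-6.3,0],-3],
    [0.8,[-0.2,-6.3,0],-3],
    [0.8,[-0.2,-6.3,0],-3],
    [0.8,[-0.1,-4.2,0],-2],
    [0.8,[0,-2.1,0],-1],
    [0.8,[0,0,0],0],
    [0.8,[0,0,0],0],
  ],
)

```text
time_s: 7.35
tcp_pos: [0.5933, -0.002, 0.1102]
eef_rot: [-3.134, 0.221, 0.001]
ft_force: [1.9, -0.4, -11.8]
grip_width: 0.283
finger_force: 59.5
```

```bash
python3 w.py 4; python3 - <<'E'
from h import *
s=get_state();p=s["tcp_pos"][:2]-np.array([.4738,.0139]);print(np.hypot(*p),np.degrees(np.arctan2(p[1],p[0])),s["wrist_torque"])
E
```

```text
7.35 [ 0.5933 -0.002   0.1102] [-3.1336  0.2212  0.0005] [  1.8769  -0.3593 -11.7983] 0.28329439984231763 [-0.0819  0.6079  1.6481  0.0002  0.886   1.6297]
{'point': [285.1, 292.7], 'confidence': 0.97} [ 0.5885 -0.0028  0.1   ]
tool delta mm [-4.6471  1.4113 10.2291] toolx deg -8.076069758845318
{'point': [328.6, 231.3], 'confidence': 0.2} [ 0.6191 -0.0275  0.1   ]
tool delta mm [29.1424 21.6567 10.2138] toolx deg -8.076069758845318
0.12052519213604401 -7.624198889524459 [-0.08709986 -0.3323934   0.16991701]
```

View pics/w4.png

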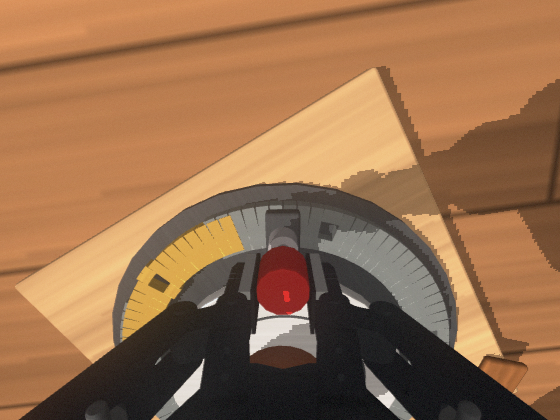

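The wrist view shows the pin clear, the arm turned and the empty start hole at (327,231). The shoe hole is now at (159,283). I keep turning and stop a little short of it.

jog_arm(
  motion=[
    [0.8,[-0.1,-4.2,0],-2],
    [0.8,[-0.3,-8.4,0],-4],
    [0.8,[-0.3,-8.4,0],-4],
    [0.8,[-0.3,-8.4,0],-4],
    [0.8,[-0.3,-8.4,0],-4],
    [0.8,[-0.3,-8.4,0],-4],
    [0.8,[-0.3,-8.4,0],-4],
    [0.8,[-0.3,-8.4,0],-4],
    [0.8,[-0.3,-8.4,0],-4],
    [0.8,[-0.2,-6.3,0],-3],
    [0.8,[-0.1,-4.2,0],-2],
    [0.8,[0,0,0],0],
  ],
)

```text
time_s: 8.65
tcp_pos: [0.576, 0.0764, 0.1098]
eef_rot: [3.025, 0.844, -0.006]
ft_force: [-3.2, -5.9, -11.2]
grip_width: 0.286
finger_force: 59.6
```

```bash
python3 w.py 5; python3 - <<'E'
from h import *
s=get_state();p=s["tcp_pos"][:2]-np.array([.4738,.0139]);print(np.hypot(*p),np.degrees(np.arctan2(p[1],p[0])),s["wrist_torque"])
E
```

```text
8.65 [0.576  0.0764 0.1098] [ 3.0254  0.8442 -0.0056] [ -3.1913  -5.8539 -11.1654] 0.28590483584139187 [ 0.0522  0.5915  1.6804 -0.0018  0.873   1.0799]
{'point': [283.1, 295.8], 'confidence': 0.96} [0.5708 0.0722 0.1   ]
tool delta mm [-6.5537  0.9182  9.8097] toolx deg 31.18226007010352
0.11979860773361789 31.336980842211144 [-0.96101862  0.33822246  0.7033439 ]
```

View pics/w5.png

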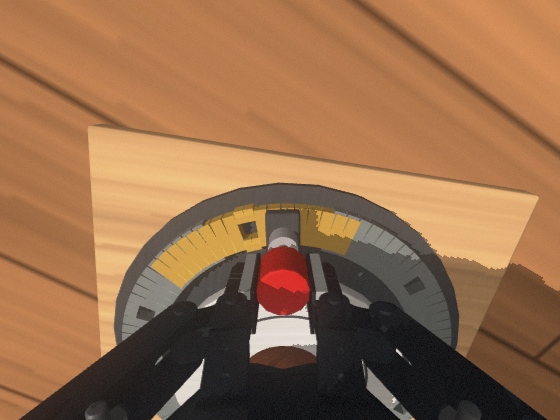

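The wrist view shows the knob held at (283,285) and the shoe hole just ahead of the arm at (248,231).

```bash
python3 - <<'E'
from h import *
s=get_state(); c=wristcam(camera("wrist"),s); p=s["tcp_pos"][:2]-np.array([.4738,.0139]); b=np.degrees(np.arctan2(p[1],p[0]))
for z in(.034,.037): 
    X=onz(c,(248,231),z); d=X[:2]-[.4738,.0139]; print(X,np.hypot(*d),np.degrees(np.arctan2(d[1],d[0])),b,np.hypot(*p),s["tcp_pos"],s["ft_force"])
E
```

```text
[0.56351209 0.09638461 0.034     ] 0.12186865884895443 42.59657714391177 31.336980842211144 0.11979860773361789 [0.57612279 0.07620372 0.10978202] [ -3.21274557  -5.92356388 -11.80242281]
[0.56485888 0.09675374 0.037     ] 0.12311158155717217 42.29880652366625 31.336980842211144 0.11979860773361789 [0.57612279 0.07620372 0.10978202] [ -3.21274557  -5.92356388 -11.80242281]
```

jog_arm(
  motion=[
    [0.8,[-0.1,-4.2,0],-2],
    [0.8,[-0.2,-6.3,0],-3],
    [0.8,[0,-2.1,0],-1],
    [0.8,[0,0,0],0],
    [0.8,[0,0,2],0],
    [0.8,[0,0,1.5],0],
    [0.8,[0,0,0],0],
    [0.62,[0,0,0],0],
    [0.62,[0,0,0],0],
    [0.62,[0,0,2],0],
    [0.62,[0,0,3],0],
    [0.62,[0,0,0],0],
  ],
)

```text
time_s: 10.0
tcp_pos: [0.5702, 0.0871, 0.1015]
eef_rot: [-2.98, -0.995, 0.0]
ft_force: [0.1, 0.7, 0.0]
grip_width: 0.38
finger_force: 0.0
```

```bash
cat > a.py <<'E'
from h import *
s=get_state();A=np.array([.4738,.0139]);p=s["tcp_pos"][:2]-A;b=np.arctan2(p[1],p[0]);f=s["ft_force"]
print(s["time_s"],s["tcp_pos"],"r",np.hypot(*p),"deg",np.degrees(b),"F rad/tan/z",f[0]*np.cos(b)+f[1]*np.sin(b),-f[0]*np.sin(b)+f[1]*np.cos(b),f[2],s["grip_width"])
E
python3 a.py;python3 w.py 6
```

```text
10.0 [0.57022377 0.08714018 0.10154291] r 0.12108536995821909 deg 37.21905336740369 F rad/tan/z 0.47372545610431277 0.46162278142620317 0.04856675917410519 0.380135491155956
10.0 [0.5702 0.0871 0.1015] [-2.9796 -0.9954  0.0003] [0.098  0.6541 0.0486] 0.380135491155956 [0.0709 0.5967 1.6976 0.0001 0.8475 0.9968]
{'point': [281.7, 305.1], 'confidence': 0.93} [0.5657 0.0834 0.1   ]
tool delta mm [-5.9011  0.2799  1.5436] toolx deg 36.94803252708031
```

View pics/w6.png

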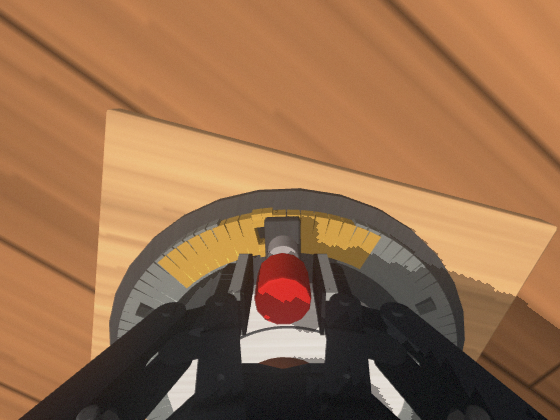

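The wrist view shows the knob caged and no longer gripped at (283,288), riding up, with the shoe hole just left of the arm at (262,236). I push gently with the trailing pad.

jog_arm(
  motion=[
    [0.62,[0,-1,0],-0.5],
    [0.62,[0,-2.1,0],-1],
    [0.62,[0,-2.1,0],-1],
    [0.62,[0,-2.1,0],-1],
    [0.62,[0,-2.1,0],-1],
    [0.62,[0,-1,0],-0.5],
    [0.62,[0,0,0],0],
  ],
)

```text
time_s: 10.8
tcp_pos: [0.5636, 0.0954, 0.1018]
eef_rot: [-2.933, -1.125, 0.0]
ft_force: [0.0, -0.9, -0.4]
grip_width: 0.383
finger_force: 0.0
```

```bash
python3 a.py
```

```text
10.8 [0.5635501  0.09541522 0.10182255] r 0.12124277473096436 deg 42.24718958878351 F rad/tan/z -0.6103558231746147 -0.7058896394275195 -0.40030975426173593 0.38273054233347603
```

jog_arm(
  motion=[
    [0.62,[0,-1,0],-0.5],
    [0.62,[0,-1.5,0],-0.7],
    [0.62,[0,-1.5,0],-0.7],
    [0.62,[0,-1,0],-0.5],
    [0.62,[0,0,0],0],
  ],
)

```text
time_s: 11.3
tcp_pos: [0.5603, 0.0989, 0.1018]
eef_rot: [-2.909, -1.186, 0.0]
ft_force: [-1.1, -0.5, -0.5]
grip_width: 0.38
finger_force: 0.2
```

```bash
python3 a.py; python3 w.py 7
```

```text
11.3 [0.56026876 0.09886415 0.10178864] r 0.1212260480050916 deg 44.49714684993722 F rad/tan/z -1.158571415465869 0.4006516090814538 -0.5170582090925747 0.38017648023984485
11.3 [0.5603 0.0989 0.1018] [-2.909  -1.1862  0.0001] [-1.1072 -0.5262 -0.5171] 0.38017648023984485 [0.0928 0.5849 1.7193 0.     0.8374 0.8892]
{'point': [288.3, 295.1], 'confidence': 0.8} [0.5623 0.096  0.1   ]
tool delta mm [-0.5337  3.4675  1.7884] toolx deg 44.36789813070663
```

View pics/w7.png

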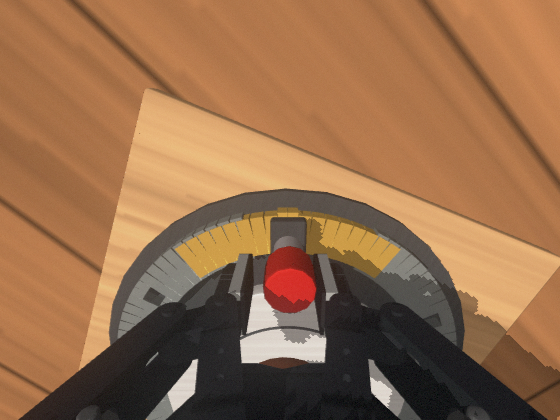

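The knob is now against the right (trailing) pad at (289,282). It looks lower, as if the pin has dropped, so I test with a small push.

jog_arm(
  motion=[
    [0.62,[0,-1,0],-0.5],
    [0.62,[0,-1,0],-0.5],
    [0.62,[0,-1,0],-0.4],
    [0.62,[0,0,0],0],
    [0.62,[0,0,0],0],
  ],
)

```text
time_s: 11.9
tcp_pos: [0.5584, 0.1007, 0.1018]
eef_rot: [2.894, 1.221, 0.0]
ft_force: [2.7, -4.4, -1.2]
grip_width: 0.381
finger_force: 2.4
```

```bash
python3 a.py; python3 w.py 8
```

```text
11.9 [0.5583911  0.10065963 0.10179356] r 0.1211729606747889 deg 45.72506854875298 F rad/tan/z -1.2868137083480662 -5.052012715169158 -1.151159305287894 0.38080913666034016
11.9 [0.5584 0.1007 0.1018] [2.894  1.2211 0.0003] [ 2.7189 -4.4482 -1.1512] 0.38080913666034016 [ 0.0965  0.5826  1.7238 -0.0006  0.8349  0.8691]
{'point': [293.2, 293.7], 'confidence': 0.89} [0.5627 0.0968 0.1   ]
tool delta mm [0.2195 5.787  1.7967] toolx deg 45.75493311479474
```

The push now meets about 5 N and the knob hardly moves, so the pin is in the hole. I back off to centre, open and rise.

jog_arm(
  motion=[
    [0.62,[0,2,0],0],
    [0.62,[0,2,0],0],
    [0.5,[0,0,0],0],
    [0.3,[0,0,0],0],
    [0.1,[0,0,0],0],
    [0,[0,0,0],0],
    [0,[0,0,-10],0],
    [0,[0,0,-20],0],
    [0,[0,0,-30],0],
    [0,[0,0,-30],0],
    [0,[0,0,-10],0],
    [0,[0,0,0],0],
  ],
)

```text
time_s: 13.2
tcp_pos: [0.5617, 0.0982, 0.2035]
eef_rot: [2.894, 1.221, 0.005]
ft_force: [0.1, 1.1, -0.7]
grip_width: 1.004
finger_force: 0.0
```

jog_arm(
  motion=[
    [0,[0,20,0],0],
    [0,[0,40,0],0],
    [0,[0,40,0],0],
    [0,[0,40,0],0],
    [0,[0,40,0],0],
    [0,[0,40,0],0],
    [0,[0,20,0],0],
    [0,[0,0,0],0],
    [0,[0,0,0],0],
  ],
)

```text
time_s: 14.1
tcp_pos: [0.7323, -0.0692, 0.1999]
eef_rot: [-2.893, -1.22, 0.003]
ft_force: [0.6, 0.5, -0.2]
grip_width: 1.0
finger_force: 0.0
```

```bash
python3 - <<'E'
from h import *
np.set_printoptions(precision=4,suppress=True)
print(get_state()["tcp_pos"],get_state()["time_s"])
L=[];
for n in("scene","top"):
    c=camera(n); cv2.imwrite(f"pics/{n}9.png",c["color"][:,:,::-1])
    im=c["color"].astype(int); m=((im[...,0]>140)&(im[...,1]<50)&(im[...,2]<50)).astype(np.uint8)
    k,l,st,ce=cv2.connectedComponentsWithStats(m); i=1+st[1:,4].argmax(); o,d=ray(c,ce[i]); L.append((o,d/np.linalg.norm(d))); X=onz(c,ce[i],.094);print(n,ce[i],X,np.arctan2(X[1]-.0139,X[0]-.4738)+.403)
    for k,z in dict(jar=.056,wheel_axis=.056,mug_a=0,glaze_jar=0,pin_knob=.1).items():
        for q in mark_of(k,n)[:2]: print(k,round(q["confidence"],2),onz(c,q["point"],z))
# triangulate
M=sum(np.eye(3)-np.outer(d,d) for o,d in L);print("tri",np.linalg.solve(M,sum((np.eye(3)-np.outer(d,d))@o for o,d in L)))
a=cv2.imread("pics/scene9.png")[150:260,210:350];b=cv2.imread("pics/top9.png")[150:290,200:340]
cv2.imwrite("pics/f.png",np.hstack([cv2.resize(a,(440,346),interpolation=2),cv2.resize(b,(346,346),interpolation=2)]))
E
```

```text
[ 0.7323 -0.0692  0.1999] 14.1
scene [298.62 228.34] [0.5632 0.1    0.094 ] 1.169225869049612
jar 0.55 [0.4753 0.0116 0.056 ]
wheel_axis 0.57 [0.4726 0.0189 0.056 ]
mug_a 0.96 [0.4446 0.4358 0.    ]
mug_a 0.8 [ 0.3849 -0.4249  0.    ]
glaze_jar 0.88 [0.6338 0.4279 0.    ]
pin_knob 0.45 [0.5625 0.1013 0.1   ]
top [231.4348 195.6522] [0.5584 0.0982 0.094 ] 1.1867219163379479
mug_a 0.93 [0.433  0.4308 0.    ]
mug_a 0.6 [ 0.3899 -0.4239  0.    ]
glaze_jar 0.62 [0.6405 0.4279 0.    ]
pin_knob 0.48 [0.5507 0.099  0.1   ]
tri [0.5595 0.0988 0.087 ]
```

View pics/f.png

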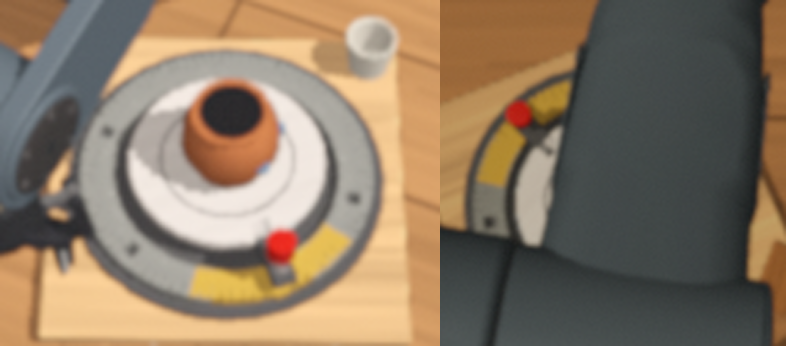

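The final view shows the jar upright in the middle of the wheel and the knob over the shoe hole. The knob's centre triangulates to 87 mm, and 88 mm would be fully home. The mugs and glaze jar have not moved, so I'm handing in.

```bash
python3 -c "
from cell import *
print(finish_job())"
```

```text
the job is handed in; nothing more can be done
None
```

I pulled the pin, turned the wheel about 1.17 rad counter-clockwise, and let the pin spring into the brass shoe's hole. The last pictures showed the knob at home height, the jar upright in the middle, and the mugs and glaze jar where they were. The job is handed in at about 14 s, but the hand-in call gave no verdict.

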